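Find the free discard port and push it open

ROBOT

A 7-joint arm with a two-finger parallel gripper is mounted at the origin on the work surface. World frame = base frame: x ahead of the robot, y to its left, z up, the work surface at z = 0. Lengths are in m, angles in degrees, forces in N, time in s.
With the tool pointing down it reaches from about 0.35 to 0.775 m from the base axis. Payload 3.1 kg.
Tool frame: the origin (TCP) lies on the centre line of the jaws, within the pads' length; the fingertips stand 17 mm ahead of it and the grasp point (between the pads) lies 2 mm behind it (robot.tip_reach is the distance from the TCP to the fingertips, in m); z points along the fingers, y is the direction in which the jaws open and shut (so a half turn about z gives the same grasp; the last joint's range is limited). The gripper opens to 85 mm and grips with 20 to 120 N. Pads are 22 mm wide; open, the fingers measure 114 mm over their backs; the gripper's body (76 mm by 85 mm) begins 54 mm behind the grasp point. The pads swing forward as they close: fully open they stand 13 mm farther back than shut.
Start: joints at [-65.816, 17.813, 0.802, 86.603, -0.252, 75.585, -1.558], TCP at [0.246, 0.492, 0.248] pointing down, gripper open.
Joint ranges: [-154.91, 154.91], [-16.99, 109.72], [-72.82, 74.43], [7.12, 147.25], [-82.49, 262.49], [11.32, 116.49], [-174.64, 174.64]. Speed limits (degrees/s): [159.86, 159.86, 180, 180, 180, 180, 180].

INTERFACE

Orientations are given as [roll, pitch, yaw] about the fixed x, y, z axes, in that order (R = Rz(yaw) Ry(pitch) Rx(roll)).
In Python, from station import robot, fingers, vision, workorder, recognise gives the robot as it stands. Calls block until the motion is done:
- robot.move_to(position, orientation): joint-space move of the TCP to a pose.
- robot.line_to(position, orientation=None, velocity=0.15, f_stop=None): straight line of the TCP; orientation=None keeps the orientation; velocity is the mean speed in m/s. With f_stop (N) it stops when the force on the tool has changed by that much, and returns True; else False.
- robot.move_j(angles): joint-space move.
- fingers.gripper_to(opening, force=None): opening from 0.0 (shut) to 1.0 (fully open); force is the grip in N (None keeps the last); returns when the fingers have stopped.
- robot.pause(seconds).
- robot.inverse_kinematics(position, orientation): joint angles nearest the present ones, or None.
- vision.grab_frame(name): name is "side" or "top"; returns the picture (384x512x3 uint8, red, green, blue); there is no depth.
- vision.calibration(name): a dict with "mtx" (3x3 intrinsics, pixels), "extrinsics" (4x4, takes a point from world to camera coordinates). Camera axes: x right, y up, looking along -z (the intrinsics and any distortion apply to the point x, -y, -z); pixel columns grow to the right and rows downward; lengths in m; the calibration is good to about 2 mm. A picture is of the moment at which its call begins. calibration takes no time and is no camera call.
A pose or a line that the arm cannot do raises robot.PlanningError and nothing moves.
- workorder.close_job(): hands the job in, once; it reports no verdict.
Trained networks look in the newest picture that a camera, given by its name, has taken for a name from the list of things; names that differ only in an ending like _2 or _b are one class to them, and where a whole thing is asked for, a point or a joint stands for the part that bears it (a point fixed in the world has none). Each returns a list of dicts, best first, with "p" (0 to 1); they miss things now and then, are a little off and sometimes report something else, mostly with a low value. They report only what shows in the picture. A call takes as long as a camera call.
- recognise(label, camera): "rect" ([centre column, centre row, width, height] in pixels, round what is visible of it).
Readings, each from a call of its own:
- robot.current_time_s(): time.
- robot.current_joint_positions(): joint angles.
- robot.current_dq(): joint speeds.
- robot.current_joint_torque(): joint torques, N m.
- robot.current_tool_pos(): TCP position.
- robot.current_eef_rot(): TCP orientation.
- robot.current_contact_force(): force on the tool from outside, world axes, zero at the start.
- robot.current_torque(): the same for the moment, N m.
- robot.current_finger_gap(): opening from 0.0 (shut) to 1.0 (fully open).
Only numpy, scipy, OpenCV 4.12 (cv2) and the standard library are available. Lean on these libraries where they do the work, as an engineer would, in place of code of your own. Each camera call takes 0.05 s, during which the arm holds its last target.

TASK

One of the four identical covers on the tube discard station lies over an empty bay, while the other three are blocked by full cartridges underneath: press on the ribbed front part of the covers with the fingertips, one after another, to find the one that rocks. Push that cover down until it is fully open and leave it open for the next used tubes. Do not grip or lift anything, and leave the jar, tube stand, rack and beaker where they are.

Things in the scene. Friction and masses are not known exactly. Their poses are not given: they have to be found in the camera images.
- station: White box fixed on the bench, 205 front to back x 370 wide x 110 mm high. Four identical aluminium covers in a row, 90 mm pitch, flush in its top near the front (robot side). Origin on the bench below the middle of the covers' pivot line; x to its back, y to its left (seen from the robot), z up. Body from x = -85 to 120 mm; bays under the covers x = -73 to 28 mm, 80 mm wide, 102 mm deep.
- cover_1 (a joint): Tilt of cover 1 of 4 from the left (seen from the robot), rad: 0 flush, 1.15 open at its stop. Plate 95 front to back x 78 x 6 mm, pivot line 70 mm behind its front edge, 3 mm below its top. Pushing its front down tips it into the bay; the short back edge rises. 0.12 N m of hinge friction (2.5 N at the ribs) keeps it where it is left. A blocked cover gives only 1 to 3 mm at the ribs (under 0.06 rad) when pressed firmly.
- cover_1_front (a point): Pressing point on top of cover 1, mid-width, 48 mm in front of its pivot line, 22 mm behind its front edge, among four thin dark ribs; 110 mm above the bench when closed. It tips with the cover; its x axis points along the plate to the station's back.
- cover_2 (a joint): Tilt of cover 2 of 4 from the left (seen from the robot), rad: 0 flush, 1.15 open at its stop. Plate 95 front to back x 78 x 6 mm, pivot line 70 mm behind its front edge, 3 mm below its top. Pushing its front down tips it into the bay; the short back edge rises. A blocked cover gives only 1 to 3 mm at the ribs (under 0.06 rad) when pressed firmly.
- cover_2_front (a point): Pressing point on top of cover 2, mid-width, 48 mm in front of its pivot line, 22 mm behind its front edge, among four thin dark ribs; 110 mm above the bench when closed. It tips with the cover; its x axis points along the plate to the station's back.
- cover_3 (a joint): Tilt of cover 3 of 4 from the left (seen from the robot), rad: 0 flush, 1.15 open at its stop. Plate 95 front to back x 78 x 6 mm, pivot line 70 mm behind its front edge, 3 mm below its top. Pushing its front down tips it into the bay; the short back edge rises. Which bay is empty differs each time and cannot be seen.
- cover_3_front (a point): Pressing point on top of cover 3, mid-width, 48 mm in front of its pivot line, 22 mm behind its front edge, among four thin dark ribs; 110 mm above the bench when closed. It tips with the cover; its x axis points along the plate to the station's back.
- cover_4 (a joint): Tilt of cover 4 of 4 from the left (seen from the robot), rad: 0 flush, 1.15 open at its stop. Plate 95 front to back x 78 x 6 mm, pivot line 70 mm behind its front edge, 3 mm below its top. Pushing its front down tips it into the bay; the short back edge rises. All four covers look and are hinged alike.
- cover_4_front (a point): Pressing point on top of cover 4, mid-width, 48 mm in front of its pivot line, 22 mm behind its front edge, among four thin dark ribs; 110 mm above the bench when closed. It tips with the cover; its x axis points along the plate to the station's back.
- bottle: Bystander: small amber jar with a white cap, 42 mm across, 75 mm high, standing on the station's back deck; origin at the centre of its underside.
- stand: Bystander: a tube with yellow cap standing in a round steel foot 48 mm across, 100 mm high in all, on the station's back deck; origin at the centre of its underside.
- rack: Bystander: metal tube rack 120 x 48 x 50 mm with a few yellow-capped tubes rising to 98 mm, on the bench left of the station; origin at the centre of its underside.
- beaker: Bystander: glass beaker 64 mm across, 85 mm high, on the bench right of the station; origin at the centre of its underside.

How it is judged (in metres and radians):
On the way, in this order (a step that is already met when the one before it is completed fails the run):
1. a cover rocks under the pressing fingers (contact force between the fingers and station above 0.5 N and value of joint any of cover_1, cover_2, cover_3, cover_4 above 0.1 rad), for 0.02 s.
2. that cover is pushed fully open (value of joint any of cover_1, cover_2, cover_3, cover_4 above 1 rad), for 0.2 s.
At the end, for the whole second after the job is handed in: One cover stands open by more than 1.0 rad (its stop is at 1.15 rad) and at rest, and the jar, tube stand, rack and beaker are each within 30 mm of where they started (((value of joint cover_1 above 1 rad and velocity of joint cover_1 between -0.1 and 0.1 rad/s) or (value of joint cover_2 above 1 rad and velocity of joint cover_2 between -0.1 and 0.1 rad/s) or (value of joint cover_3 above 1 rad and velocity of joint cover_3 between -0.1 and 0.1 rad/s) or (value of joint cover_4 above 1 rad and velocity of joint cover_4 between -0.1 and 0.1 rad/s)) and distance of each of bottle, stand, rack, beaker from where it was at the start of the episode below 0.03 m); the robot touches nothing.
It fails at once if the jar is moved by more than 30 mm, or tipped, or lifted off what it stands on (distance of bottle from where it was at the start of the episode above 0.03 m or angle between bottle's own z axis and vertical above 0.5 rad or height (world z) of bottle above 0.125 m).
It fails at once if the tube stand is moved by more than 30 mm, or tipped, or lifted off what it stands on (distance of stand from where it was at the start of the episode above 0.03 m or angle between stand's own z axis and vertical above 0.5 rad or height (world z) of stand above 0.125 m).
It fails at once if the rack is moved by more than 30 mm, or tipped, or lifted off what it stands on (distance of rack from where it was at the start of the episode above 0.03 m or angle between rack's own z axis and vertical above 0.5 rad or height (world z) of rack above 0.015 m).
It fails at once if the beaker is moved by more than 30 mm, or tipped, or lifted off what it stands on (distance of beaker from where it was at the start of the episode above 0.03 m or angle between beaker's own z axis and vertical above 0.5 rad or height (world z) of beaker above 0.015 m).
It also fails if it takes over 42 s, if anything falls off the work surface, if the arm or the gripper's body presses on something with over 40 N, if the wrist force passes 120 N, or if a joint passes its speed limit or range.

## Working session

There is one attempt and no reset: what is moved stays moved. The work goes in short steps, each a Python script; the robot and the scene stay as the last script left them, time stands still between calls to the robot, and variables do not carry over. Pictures are saved under pics/ and viewed, and the job is handed in when it is done.

```bash
ls; mkdir -p pics; python3 - <<'E'
from station import robot, fingers, vision, workorder, recognise
import cv2
for n in ("side","top"):
    im=vision.grab_frame(n); cv2.imwrite(f"pics/{n}0.png",im[:,:,::-1])
    c=vision.calibration(n); print(n,c)
    for l in ("station","cover_1","cover_1_front","bottle","stand","rack","beaker"):
        print(l,[(round(d["p"],2),[round(float(x),1) for x in d["rect"]]) for d in recognise(l,n)][:5])
print(robot.current_time_s(),robot.current_eef_rot(),robot.tip_reach)
E
```

```text
pics
side {'mtx': array([[448.16632289,   0.        , 251.43796415],
       [  0.        , 448.16632289, 196.94649213],
       [  0.        ,   0.        ,   1.        ]]), 'extrinsics': array([[ 0.91740836, -0.39783559, -0.00942037, -0.51962221],
       [ 0.20896051,  0.4614464 ,  0.86220805, -0.23166724],
       [-0.33867005, -0.79296536,  0.50646671, -0.79959742],
       [ 0.        ,  0.        ,  0.        ,  1.        ]])}
station [(0.81, [278.5, 240.6, 141.4, 154.1])]
cover_1 [(0.88, [243.6, 199.9, 48.8, 25.7]), (0.82, [236.7, 179.8, 43.0, 16.4]), (0.76, [255.5, 223.4, 50.0, 25.9]), (0.72, [264.2, 250.4, 58.0, 32.8])]
cover_1_front [(0.66, [237.1, 182.2, 49.6, 22.3])]
bottle [(0.78, [315.5, 220.9, 23.4, 44.8]), (0.41, [298.6, 336.6, 39.5, 67.4]), (0.21, [264.9, 250.6, 57.1, 30.8])]
stand [(0.87, [288.8, 174.4, 18.7, 44.9])]
rack [(0.86, [240.7, 161.6, 39.9, 15.2])]
beaker [(0.87, [297.8, 336.1, 41.5, 64.9])]
top {'mtx': array([[399.5174843 ,   0.        , 248.53792305],
       [  0.        , 399.5174843 , 193.94448067],
       [  0.        ,   0.        ,   1.        ]]), 'ext
[... 251 characters left out ...]
]])}
station [(0.96, [280.6, 189.6, 174.1, 117.7]), (0.3, [335.7, 220.9, 39.0, 48.5])]
cover_1 [(0.98, [336.1, 221.3, 40.8, 50.2]), (0.96, [218.6, 194.8, 42.9, 48.5]), (0.85, [257.9, 203.3, 41.7, 44.5]), (0.78, [295.6, 212.1, 38.0, 45.1])]
cover_1_front [(0.74, [218.8, 194.1, 34.3, 47.8]), (0.35, [257.6, 203.5, 39.9, 43.6]), (0.35, [265.9, 161.9, 18.1, 19.8])]
bottle [(0.55, [340.0, 174.1, 24.6, 17.8]), (0.34, [298.1, 211.7, 38.2, 48.5]), (0.23, [167.9, 167.4, 43.1, 53.3])]
stand [(0.61, [262.8, 161.9, 17.8, 25.9])]
rack [(0.86, [169.2, 169.9, 37.7, 50.1])]
beaker [(0.55, [395.3, 224.2, 32.0, 26.0]), (0.25, [222.2, 195.7, 43.3, 44.6])]
0.8 [1.79990721e+02 8.72234775e-04 1.53432405e+02] 0.017
```

```bash
python3 - <<'E'
import cv2
t=cv2.imread("pics/top0.png")[110:290,120:440]; cv2.imwrite("pics/t0z.png",cv2.resize(t,None,fx=2.5,fy=2.5,interpolation=cv2.INTER_CUBIC))
t=cv2.imread("pics/side0.png"); cv2.imwrite("pics/s0z.png",cv2.resize(t,None,fx=1.5,fy=1.5))
E
```

```text
(no output)
```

View pics/t0z.png

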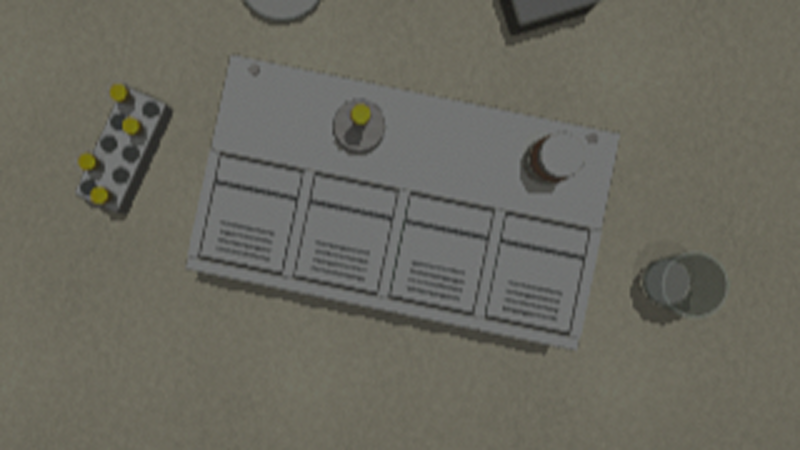

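View pics/s0z.png

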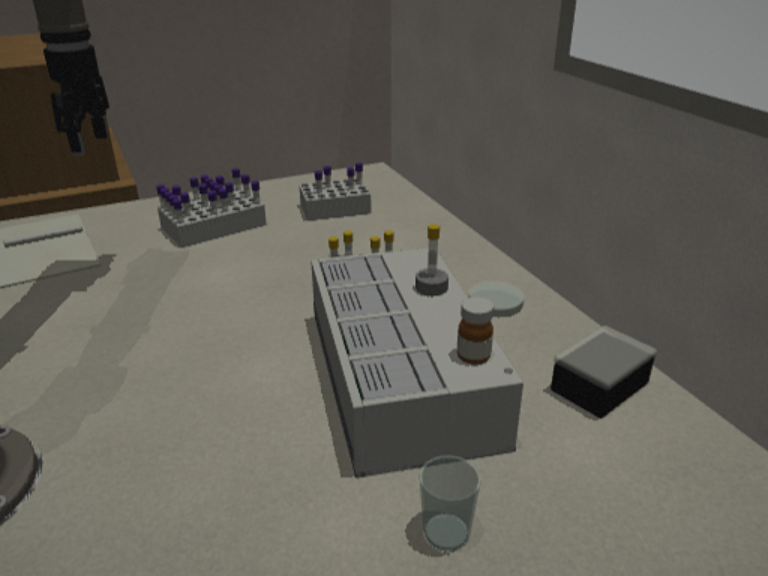

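```bash
cat > h.py <<'E'
import numpy as np
from scipy.optimize import least_squares
from station import robot, fingers, vision, workorder, recognise
c=vision.calibration("top");K=c["mtx"];E=c["extrinsics"]
def proj(P):
    q=E[:3,:3]@np.asarray(P).T+E[:3,3:]; q=np.stack([q[0],-q[1],-q[2]]); p=K@q
    return (p[:2]/p[2]).T
def w(s,P):
    P=np.atleast_2d(P);a=s[2];R=np.array([[np.cos(a),-np.sin(a),0],[np.sin(a),np.cos(a),0],[0,0,1]])
    return P@R.T+[s[0],s[1],0]
uv=np.array([[232,57],[618,133],[577,347],[190,270],[245,240],[340,262],[438,282],[533,300]])/2.5+[120,110]
M=np.array([[.12,.185],[.12,-.185],[-.085,-.185],[-.085,.185],[-.048,.135],[-.048,.045],[-.048,-.045],[-.048,-.135]])
M=np.c_[M,np.full(8,.11)]
r=least_squares(lambda s:(proj(w(s,M))-uv).ravel(),[.6,0,0])
S=r.x; YAW=np.degrees(S[2])
E
python3 - <<'E'
from h import *
print(S,YAW,r.fun.reshape(-1,2).round(1).tolist()); print(w(S,M).round(3))
for y in (90,-90,0,180):
  for i in (4,7):
    print(y,robot.inverse_kinematics((w(S,M)[i]+[0,0,.1]).tolist(),[180,0,YAW+y]))
E
```

```text
[ 0.57628257 -0.01935066 -0.18691485] -10.709432035001456 [[-1.0, -0.9], [1.3, -0.5], [1.0, 1.3], [-1.9, 0.2], [0.4, 0.8], [0.5, -0.3], [-0.4, -0.6], [0.1, -0.1]]
[[ 0.729  0.14   0.11 ]
 [ 0.66  -0.223  0.11 ]
 [ 0.458 -0.185  0.11 ]
 [ 0.527  0.178  0.11 ]
 [ 0.554  0.122  0.11 ]
 [ 0.537  0.034  0.11 ]
 [ 0.521 -0.055  0.11 ]
 [ 0.504 -0.143  0.11 ]]
90 [-36.21044764  22.84318166  30.50571555  88.28983907 -11.94962914
  72.1322029  -14.70393177]
90 [-24.64971298  21.30620051  51.18227205  95.66370251 -17.37756483
  71.42186347  19.522412  ]
-90 [-17.84888191  21.13647925   5.0144472   87.53661752  -1.90561302
  71.41027275 156.72802374]
-90 [ -32.52953678   26.23354527   64.70651431   95.88244745  -24.59999276
   73.7519062  -153.72030136]
0 [ -41.31863296   24.09487973   38.05898551   88.48406665  -15.28275383
   72.71150571 -101.83117544]
0 [-26.97087886  22.40171769  54.84855624  95.73150828 -19.13633175
  71.90178499 -68.82206565]
180 [-27.35314072  21.57551969  18.01409098  87.93471271  -6.884032
  71.58115582  70.94764659]
180 [-23.89704388  20.99307417  50.02980228  95.64115662 -16.85076479
  71.28882487 109.02552678]
```

```bash
cat >> h.py <<'E'
ORI=[180,0,YAW+180]
def P(x,y,ztip): return (w(S,[x,y,ztip+robot.tip_reach])[0]).tolist()
Y=[.135,.045,-.045,-.135]
E
python3 - <<'E'
from h import *
fingers.gripper_to(0.0)
for i,y in enumerate(Y):
    (robot.move_to(P(-.05,y,.16),ORI) if i==0 else robot.line_to(P(-.05,y,.135),ORI,velocity=.2))
    if i==0: robot.line_to(P(-.05,y,.122),velocity=.15)
    else: robot.line_to(P(-.05,y,.122),velocity=.1)
    f0=robot.current_contact_force()
    hit=robot.line_to(P(-.05,y,.098),velocity=.03,f_stop=9)
    z=robot.current_tool_pos()[2]-robot.tip_reach
    print(i+1,hit,round(z,4),np.round(robot.current_contact_force()-f0,1),robot.current_time_s())
    if not hit or z<.102: break
    robot.line_to(P(-.05,y,.135),velocity=.15)
E
```

```text
1 True 0.1094 [-1.3  0.1  4.2] 4.2583
2 False 0.0978 [1.7 1.  0.9] 6.4167
```

```bash
python3 - <<'E'
from h import *
import cv2
y=Y[1]; 
for th,r_ in [(.4,.039),(.6,.039),(.8,.039),(.95,.039),(1.08,.039),(1.15,.039),(1.2,.039)]:
    x=-r_*np.cos(th)-.003*np.sin(th)-.011; z=.107-r_*np.sin(th)+.003*np.cos(th)
    hit=robot.line_to(P(x,y,z),ORI,velocity=.06,f_stop=20)
    print(th,hit,np.round(robot.current_contact_force(),1),np.round(robot.current_tool_pos(),4),np.round(P(x,y,z),4))
    if hit: break
print(robot.current_time_s())
for n in("top","side"):
    im=vision.grab_frame(n)[:,:,::-1]
    im=im[130:270,180:380] if n=="top" else im[130:320,180:380]
    cv2.imwrite(f"pics/{n}1.png",cv2.resize(im,None,fx=3,fy=3))
E
```

```text
0.4 False [-0.9  0.5  0.1] [0.5366 0.0339 0.1109] [0.5374 0.0338 0.1116]
0.6 False [ 0.3 -0.  -0.9] [0.5407 0.0331 0.1038] [0.5405 0.0332 0.1045]
0.8 False [ 0.  -1.   0.7] [0.5455 0.0322 0.0977] [0.545  0.0324 0.0981]
0.95 False [ 0.6 -0.2  0. ] [0.5496 0.0315 0.0938] [0.5491 0.0316 0.094 ]
1.08 False [-0.9  0.1  0.2] [0.5534 0.0307 0.0908] [0.5532 0.0308 0.091 ]
1.15 False [-1.2  0.9  0.6] [0.5554 0.0304 0.0895] [0.5555 0.0304 0.0896]
1.2 False [-3.1  0.9  3. ] [0.5567 0.0301 0.0887] [0.5572 0.0301 0.0887]
8.2333
```

View pics/side1.png

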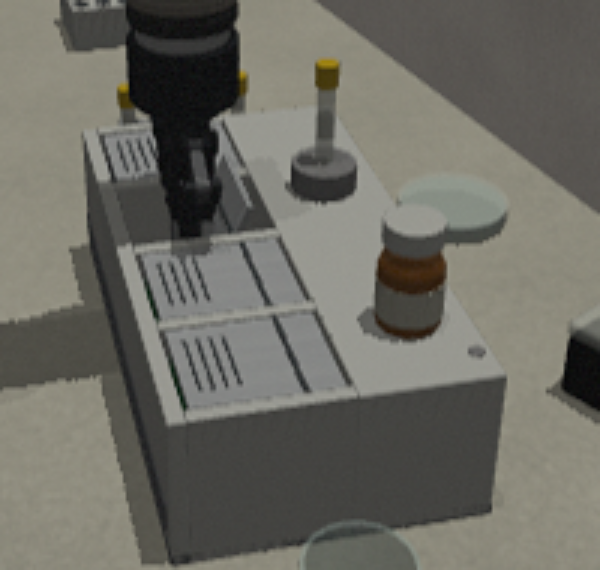

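Side view: cover 2 is tipped steeply, with its back edge standing up near (240,195). I'll press on against the stop to be sure.

```bash
python3 - <<'E'
from h import *
import cv2
y=Y[1]
x0=-.039*np.cos(1.2)-.003*np.sin(1.2)-.011; z0=.107-.039*np.sin(1.2)+.003*np.cos(1.2)
hit=robot.line_to(P(x0+.018,y,z0-.004),ORI,velocity=.03,f_stop=14)
p=np.array(robot.current_tool_pos()); print(hit,np.round(robot.current_contact_force(),1),p.round(4),np.round(P(x0,y,z0),4))
robot.pause(.3); print(np.round(robot.current_contact_force(),1))
robot.line_to(P(-.045,y,z0+.01),ORI,velocity=.1)
robot.line_to(P(-.05,y,.19),ORI,velocity=.15)
robot.move_to(P(-.16,.15,.26),ORI)
print(robot.current_time_s())
for n in("top","side"):
    im=vision.grab_frame(n)[:,:,::-1]
    im=im[130:270,180:380] if n=="top" else im[130:320,180:380]
    cv2.imwrite(f"pics/{n}2.png",cv2.resize(im,None,fx=3,fy=3))
E
```

```text
True [-0.8  0.2  2. ] [0.5564 0.0301 0.0881] [0.5572 0.0301 0.0887]
[0.2 0.9 0.6]
10.8417
```

View pics/side2.png

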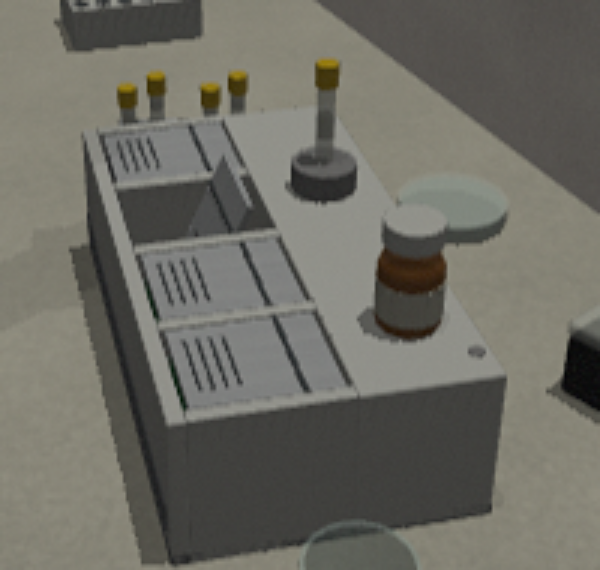

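View pics/top2.png

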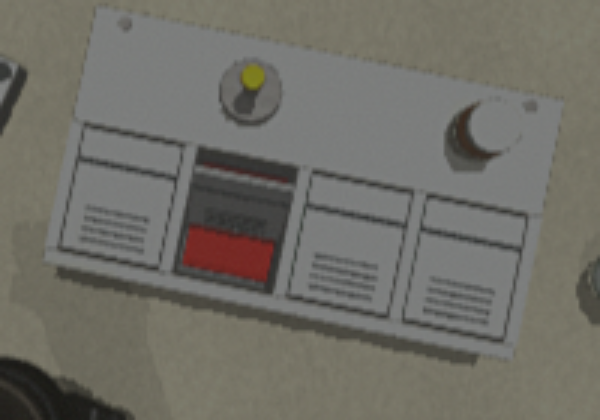

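Top view: cover 2 is open and the red bay bottom shows below it. Its lower (front) edge runs (190,222)–(275,240) in the crop. In the side view, the raised back edge runs (225,157)–(250,208). I'll work out the tilt from these points.

```bash
python3 - <<'E'
from h import *
import h
top=(K,E); c2=vision.calibration("side")
for th in (.9,1.0,1.05,1.1,1.15):
    def pt(r_,off,yy): return [-r_*np.cos(th)-off*np.sin(th), yy, .107-r_*np.sin(th)+off*np.cos(th)]
    f=w(S,[pt(.07,.003,.045+.039),pt(.07,.003,.045-.039)])
    b=w(S,[pt(-.025,.003,.045+.039),pt(-.025,.003,.045-.039)])
    h.K,h.E=top; a=(proj(f)-[180,130])*3; a2=(proj(b)-[180,130])*3
    h.K,h.E=c2["mtx"],c2["extrinsics"]; d=(proj(b)-[180,130])*3
    print(th,"top front",a.round().tolist(),"top back",a2.round().tolist(),"side back",d.round().tolist())
E
```

```text
0.9 top front [[183.0, 240.0], [277.0, 259.0]] top back [[195.0, 164.0], [296.0, 184.0]] side back [[228.0, 155.0], [254.0, 208.0]]
1.0 top front [[185.0, 234.0], [278.0, 253.0]] top back [[194.0, 167.0], [296.0, 187.0]] side back [[225.0, 154.0], [251.0, 207.0]]
1.05 top front [[185.0, 230.0], [279.0, 249.0]] top back [[194.0, 168.0], [295.0, 189.0]] side back [[223.0, 154.0], [249.0, 206.0]]
1.1 top front [[186.0, 227.0], [279.0, 245.0]] top back [[194.0, 170.0], [295.0, 190.0]] side back [[222.0, 153.0], [247.0, 206.0]]
1.15 top front [[187.0, 223.0], [280.0, 242.0]] top back [[193.0, 171.0], [295.0, 192.0]] side back [[220.0, 153.0], [246.0, 206.0]]
```

```bash
python3 - <<'E'
from h import *
import cv2
im=vision.grab_frame("top")[:,:,::-1]
k=10;o=np.array([232,175])
z=cv2.resize(im[175:233,232:285],None,fx=k,fy=k,interpolation=cv2.INTER_CUBIC)
z=cv2.convertScaleAbs(z,alpha=1.6)
for th,col in ((.95,(255,0,0)),(1.05,(0,255,255)),(1.15,(0,255,0))):
    for rr in (.07,-.025):
        pts=[[-rr*np.cos(th)-.003*np.sin(th),.045+s,.107-rr*np.sin(th)+.003*np.cos(th)] for s in (.039,.01)]
        q=((proj(w(S,pts))-o+.5)*k).astype(int); cv2.line(z,q[0].tolist(),q[1].tolist(),col,1)
pts=[[-.073,.085,.11],[-.073,.005,.11],[.028,.005,.11],[.028,.085,.11]]
q=((proj(w(S,pts))-o+.5)*k).astype(int); cv2.polylines(z,[q],True,(255,0,255),1)
cv2.imwrite("pics/ov.png",z)
E
```

```text
(no output)
```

View pics/ov.png

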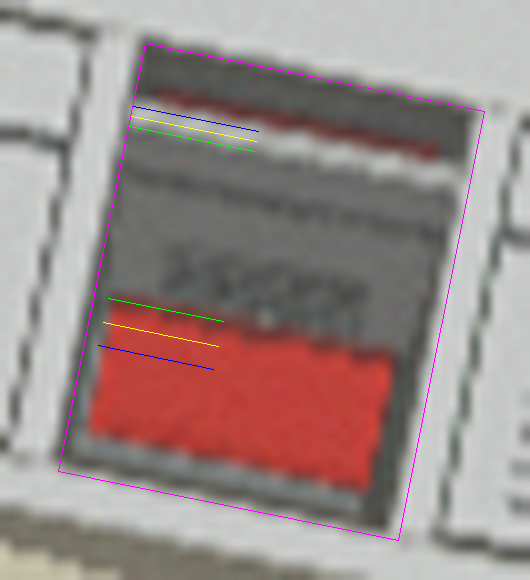

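The overlay puts the cover's front edge (110,300)–(390,350) on the 1.15 rad line, and the bay outline fits. The jar and stand haven't moved, so I'll hand in.

```bash
python3 - <<'E'
from station import robot, workorder
print(robot.current_time_s()); workorder.close_job()
E
```

```text
10.9917
the job is handed in; nothing more can be done
```

Cover 2 was the one over the empty bay. I pushed it fully open, left it open and handed the job in at about 11 s.

**Finding it:** I pressed with shut fingertips. Cover 1 stopped the fingers after about 1 mm. Cover 2 gave way for the full 12 mm press with almost no force, so I did not press covers 3 and 4.

**Opening it:** I pushed cover 2 down along its arc until a last push stopped on the 14 N force limit without moving further. Then I moved the arm clear of the station.

**Last checks:**
- **Tilt:** the top-view overlay puts the front edge at about 1.15 rad, which is the stop. A rougher reading of the side view gave only about 1.0 rad. I trusted the top view because that edge shifts more with tilt, and the push against the stop agrees with it.
- **Bystanders:** the jar and tube stand look unmoved in the pictures. I didn't re-measure the rack and beaker, but the arm never went near them.

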